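# Seat the oilstone in the honing stand and clamp it

### The arm

A 6-joint arm with a two-finger parallel gripper is mounted at the origin on a cart in front of the work surface, level with it; the furniture and walls round the work are solid. World frame = base frame: x ahead of the robot, y to its left, z up, the work surface at z = 0. Lengths are in m, angles in rad, forces in N, time in s.
With the tool pointing down it reaches from about 0.35 to 0.85 m from the base axis. Payload 8.1 kg.
Tool frame: the origin (TCP) lies on the centre line of the jaws, within the pads' length; the fingertips stand robot.tip_extent ahead of it and the grasp point (between the pads) lies 11 mm behind it (robot.tip_extent is the distance from the TCP to the fingertips, in m); y points along the fingers, z is the direction in which the jaws open and shut, and the axes are right-handed (so a half turn about y gives the same grasp; the last joint's range is limited). The gripper opens to 93 mm and grips with 3 to 60 N. Pads are 15 mm wide; open, the fingers measure 128 mm over their backs; the gripper's body (75 mm by 188 mm) begins 65 mm behind the grasp point.
Start: joints at [-1.224, 0.13, 1.488, -0, 1.523, -0.085], TCP at [0.251, -0.545, 0.227] pointing down, gripper open.
Joint ranges: [-2.96, 2.96], [-0.89, 2.26], [0.02, 2.5], [-1.34, 4.48], [0, 2.73], [-2.66, 2.66]. Speed limits (rad/s): [2.39, 2.39, 2.79, 3.14, 3.14, 3.14].

### API

Orientations are given as a rotation vector (axis times angle).
In Python, from plant import monitor, optics, robot gives the robot as it stands.
- The arm moves only by the shell command python3 -m inch 'ROWS' [OPENING] [FORCE]. ROWS is JSON, a list that holds one entry, the list of rows, each a list of 6 numbers: the shift along the tool's x, y, z in mm, then the turn, a rotation vector about the tool's x, y, z in rad. A call has 1 to 8 rows; each row shifts and turns the commanded pose from where the row before left it, along the tool's axes as they then stand; what a row does not reach is not made up. A row lasts 1/8 s, in which the tool goes at most 62.5 mm and 10.7 degrees, less where a joint would pass 70% of its speed; a pose out of reach is approached as far as the arm can. A call is refused whole if a number of a shift passes 62.5 or a number of a turn 0.188, either way. A call with a gripper value outside its range is refused whole. OPENING is the finger opening in mm, from 0 to 93, set as the call begins (- or left out, the last holds). The fingers move at their own pace and stop on an object; FORCE is the grip in N (left out, the last holds). Time passes only in rows, so rows that do not move let the fingers close. It gives the time, the measured TCP pose, the force and the opening at its end, in the units of the state.
- monitor.read_state(): the state, without advancing time (a new reading comes with each control period).
- optics.read_camera(name): name is "scene" or "top" or "wrist"; returns a dict with "image" (420x560x3 uint8, blue, green, red), "fx", "fy", "cx", "cy" (pixels), "rvec" (rotation vector, rad) and "tvec" (3), from world to camera coordinates, as OpenCV has them. Camera axes: x right, y down, z forward; pixel columns grow to the right and rows downward; lengths in m; the calibration is good to about 2 mm. A picture is of the moment at which its call begins. There is no depth.
- robot.close_job(): hands the job in, once; it reports no verdict.
The state is a dict: "t": time; "q": joint angles; "dq": joint speeds; "joint_torque": joint torques, N m; "tool_pos": TCP position; "orientation": TCP orientation; "force": force on the tool from outside, world axes, zero at the start; "wrist_torque": the same for the moment, N m; "opening": finger opening in m.
Only numpy, scipy, OpenCV 4.12 (cv2) and the standard library are available. Lean on these libraries where they do the work, as an engineer would, in place of code of your own. Each camera call takes 0.05 s, during which the arm holds its last target.

### The job

Set up the honing stand: lay the oilstone face up on the sloping plate, its long side along the long fence but a few centimetres clear of both fences, and let go so that it slides down into the corner by itself. Then unfold the clamp's crank handle with the black ball knob until it stands fully upright, and only then turn the clamp fully to its stop, so that the pad lies over the stone. Leave the pot and the two jars where they are.

Things in the scene. Friction and masses are not known exactly. Their poses are not given: they have to be found in the camera images.
- stone_mid (a point): centre, half-way up, of the oilstone, which starts face up on the bench: 112 mm long (its y), 40 wide (its x), 14 high (its z). The wooden block is 40 x 112 mm, 6 mm high; the grey stone on it is 28 x 100 mm, from 6 to 14 mm up. Ends alike. About 0.13 kg.
- oilstone: the same oilstone; origin at the centre of its underside, axes as for its centre.
- slope_plate: the stand's fixed grey laminate plate, 170 (its x) by 110 mm (its y), tilted 28 degrees. Origin on its surface in the inner corner of the two dark fences: its lowest point, nearest the robot, 45 mm above the bench. x runs uphill to the right along the long fence, y uphill to the left along the short one, each 45 degrees from the fall line; z square to it, outward. Slippery (friction 0.14).
- seat (a point): where the stone's centre lies when it is home in the corner with its long side along the long fence: 56, 20, 7 mm in the plate's frame; axes as the plate's. The fences are 8 mm high and 8 mm thick: the long one at y -8..0 mm, the short one at x -8..0 mm.
- pivot (a point): axis of the blue swing clamp, outside the long fence at 75, -24 mm in the plate's frame, at the clamp bar's underside (17.5 mm over the plate). The clamp turns about the plate's z. Bar 6 mm thick, 13 mm wide; a rubber pad 44 mm from the axis at one end, the folding handle 45 mm from it at the other (crank arm). The hub rises 12 mm above this point.
- pad (a point): underside of the clamp's rubber pad, 16 mm above the plate (2 mm over the stone's top).
- crank (a joint): turn of the clamp, 0 to 1.57 rad, stops at both ends, stays where left (friction 0.06 N m). 0 (start): pad end parked along the plate's +x outside the fence, crank arm along -x. Grows counter-clockwise seen from above; at 1.57 (locked) the pad end points along the plate's +y, over the seated stone, the crank arm along -y.
- handle (a joint): fold of the crank handle with the black ball knob, 0 to 1.22 rad, stays where left (friction 0.015 N m). 0: folded back over the arm and hub, free end pointing from its hinge to the pivot and 20 degrees (0.35 rad) above the arm; at 1.22 (stop) it stands upright, along the plate's z. Starts between 0 and 0.3.
- handle_hinge (a point): hinge of the folding handle at the end of the crank arm, 45 mm from the clamp's axis and 28 mm above the plate. Its axis lies parallel to the plate, across the crank arm. x of this frame points along the clamp bar from the hinge to the pad, z is the plate's z.
- ball (a point): centre of the black ball knob, 16 mm thick, on the free end of the folding handle, 42 mm from the handle's hinge; the handle between is a steel rod 8 mm thick. The ball swivels freely on a pin across the rod, parallel to the handle's hinge, so the handle can be swung up while its ball is pinched from the sides.
- cup_glass: clear plastic pot with glass crumbs, 101 mm wide, 90 mm high, origin under it; a bystander.
- patina_jar: black jar with red cap, 60 mm wide, 61 mm high, origin under it; a bystander.
- flux_jar: black jar with black cap, 54 mm wide, 74 mm high, origin under it; a bystander.

How it is judged:
On the way, in this order (a step that is already met when the one before it is completed fails the run):
1. the stone is laid on the plate, face up, at least 10 mm clear of both fences, with the clamp parked (x of stone_mid in the frame of slope_plate between 0.066 and 0.17 m and y of stone_mid in the frame of slope_plate between 0.03 and 0.11 m and z of stone_mid in the frame of slope_plate between 0.003 and 0.02 m and value of joint crank below 0.2 rad), for 0.05 s.
2. let go, the stone has come to rest home in the corner, handle still folded and clamp parked (distance between stone_mid and seat below 0.0035 m and angle between the y axis of oilstone and the x axis of slope_plate, either way round below 0.05 rad and angle between the z axis of oilstone and the z axis of slope_plate, either way round below 0.06 rad and angle between oilstone's own z axis and vertical below 0.9 rad and contact force between the fingers and oilstone below 0.1 N and value of joint crank below 0.2 rad and value of joint handle below 0.9 rad), for 0.2 s.
3. the handle is unfolded upright while the clamp is still parked (value of joint handle above 1.1 rad and value of joint crank below 0.25 rad), for 0.1 s.
4. the clamp is turned to its stop with the handle upright (value of joint crank above 1.47 rad and value of joint handle above 1 rad and distance between stone_mid and seat below 0.0035 m and angle between the y axis of oilstone and the x axis of slope_plate, either way round below 0.05 rad and angle between the z axis of oilstone and the z axis of slope_plate, either way round below 0.06 rad and angle between oilstone's own z axis and vertical below 0.9 rad), for 0.2 s.
At the end, for the whole second after the job is handed in: The stone rests face up in the corner, its centre within 3.5 mm of the seat and its long side within about 3 degrees of the long fence; the clamp is turned at least 1.47 of 1.57 rad, the handle stands upright (over 1.0 of 1.22 rad) (all of step 4 and linear speed of oilstone below 0.02 m/s); the robot touches nothing.
It fails at once if the cup glass is pushed more than 30 mm or tipped (distance of cup_glass from where it was at the start of the episode above 0.03 m or angle between cup_glass's own z axis and vertical above 0.35 rad).
It fails at once if the patina jar is pushed more than 30 mm or tipped (distance of patina_jar from where it was at the start of the episode above 0.03 m or angle between patina_jar's own z axis and vertical above 0.35 rad).
It fails at once if the flux jar is pushed more than 30 mm or tipped (distance of flux_jar from where it was at the start of the episode above 0.03 m or angle between flux_jar's own z axis and vertical above 0.35 rad).
It also fails if it takes over 58 s, if anything falls off the work surface, if the arm or the gripper's body presses on something with over 40 N, if the wrist force passes 120 N, or if a joint passes its speed limit or range.

## Working session

There is one attempt and no reset: what is moved stays moved. The work goes in short steps, Python scripts to look and compute and a shell command to move; the robot and the scene stay as the last step left them, time stands still between calls to the robot, and variables do not carry over. Pictures are saved under pics/ and viewed, and the job is handed in when it is done.

```bash
ls; mkdir -p pics
cat > h.py <<'E'
import numpy as np, cv2
from scipy.spatial.transform import Rotation as R
from plant import monitor, optics, robot
def snap(n,f,crop=None,s=1):
    c=optics.read_camera(n); im=c["image"]
    np.savez('pics/'+f+'.npz',**c)
    if crop: x0,y0,x1,y1=crop; im=im[y0:y1,x0:x1]
    if s!=1: im=cv2.resize(im,None,fx=s,fy=s,interpolation=cv2.INTER_CUBIC)
    cv2.imwrite('pics/'+f+'.png',im); return c
def K(c): return np.array([[c["fx"],0,c["cx"]],[0,c["fy"],c["cy"]],[0,0,1]],float)
def ray(c,u,v):
    Rm=cv2.Rodrigues(np.array(c["rvec"],float))[0]; t=np.array(c["tvec"],float).ravel()
    d=Rm.T@np.linalg.inv(K(c))@np.array([u,v,1.]); return -Rm.T@t,d
def onz(c,u,v,z):
    o,d=ray(c,u,v); return o+d*(z-o[2])/d[2]
def proj(c,P):
    return cv2.projectPoints(np.atleast_2d(np.array(P,float)),np.array(c["rvec"],float),np.array(c["tvec"],float),K(c),None)[0][:,0]
def tri(obs):
    A=np.zeros((3,3));b=np.zeros(3)
    for c,u,v in obs:
        o,d=ray(c,u,v);d=d/np.linalg.norm(d);M=np.eye(3)-np.outer(d,d);A+=M;b+=M@o
    return np.linalg.solve(A,b)
def load(f): return dict(np.load('pics/'+f+'.npz'))
def st():
    s=monitor.read_state(); return s
E
python3 - <<'E'
from h import *
for n in("scene","top","wrist"):
    c=snap(n,n+"0"); print(n,c["fx"],c["fy"],c["cx"],c["cy"],c["rvec"],c["tvec"],ray(c,280,210))
s=st(); print(s); print(robot.tip_extent, R.from_rotvec(s["orientation"]).as_matrix())
E
```

```text
pics
scene 420.0415876642761 420.0415876642761 285.4938582071033 207.72580458708106 [ 1.00942462 -2.52855664  0.91909937] [0.55701122 0.23674678 0.903846  ] (array([0.1156778 , 0.66920004, 0.84972824]), array([ 0.46036384, -0.44774683, -0.76667353]))
top 496.5567525505635 496.5567525505635 284.40805445755944 209.30799469245875 [ 2.29188454 -1.89678956  0.20713313] [0.09654198 0.60415774 0.99939952] (array([0.35531814, 0.17145256, 1.10339448]), array([ 0.20404645,  0.04265921, -0.97807259]))
wrist 293.7930247753903 293.7930247753903 281.3205047116678 209.60509860787823 [-2.46104359  1.57429203  0.20459785] [-0.59905187 -0.02994018  0.38977543] (array([ 0.31420407, -0.51581936,  0.38326314]), array([-0.23275458, -0.09979919, -0.96741276]))
{'t': 0.15, 'q': array([-1.22442021e+00,  1.30977905e-01,  1.48903537e+00,  3.69235090e-06,
        1.52296508e+00, -8.54019379e-02]), 'dq': array([ 0.00017106, -0.00335626, -0.00165299,  0.00055261, -0.00024479,
       -0.00157796]), 'joint_torque': array([ 9.90034277e-04, -5.60472322e+01, -4.92337704e+01,  7.68661452e-02,
        3.04479129e-02, -6.97690848e-05]), 'tool_pos': array([ 0.25097032, -0.54453112,  0.22583081]), 'orientation': array([-0.43501375,  1.98416344, -1.98137357]), 'force': array([ 0.61279806, -0.51957568,  0.41979274]), 'wrist_torque': array([-0.00490081,  0.00855458,  0.04038119]), 'opening': 0.09273361056376965}
0.008 [[-9.08223198e-01 -4.66962430e-04  4.18485847e-01]
 [-4.18486090e-01  1.30464951e-03 -9.08222269e-01]
 [-1.21871678e-04 -9.99999040e-01 -1.38033023e-03]]
```

View pics/scene0.png

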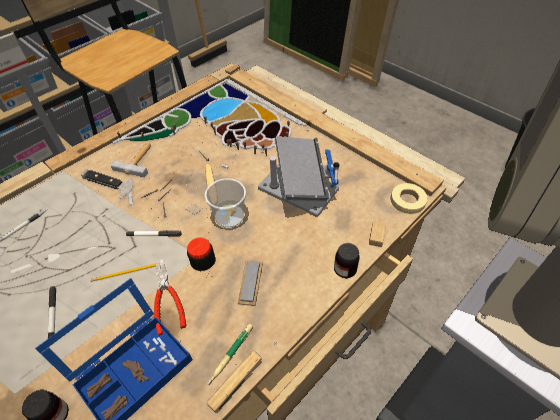

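View pics/top0.png

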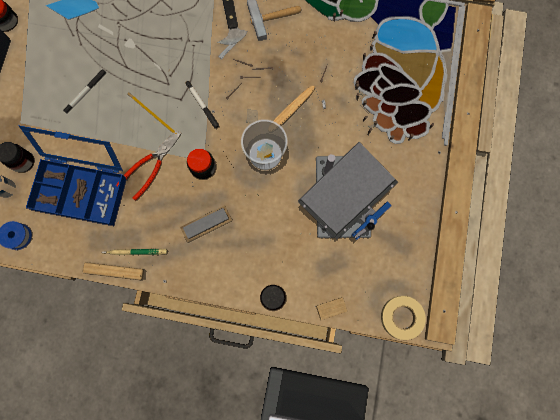

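View pics/wrist0.png

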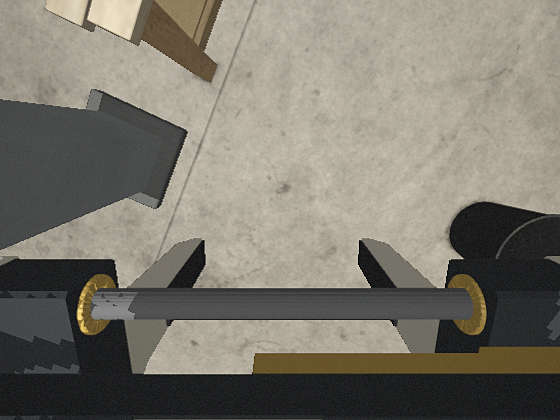

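Run:
```python
from h import *
def cr(f,c,s,o):
    im=load(f)["image"];x0,y0,x1,y1=c
    cv2.imwrite('pics/'+o+'.png',cv2.resize(im[y0:y1,x0:x1],None,fx=s,fy=s,interpolation=cv2.INTER_CUBIC))
cr("top0",(280,130,420,250),5.5,"t1"); cr("top0",(170,190,250,250),6,"t2"); cr("scene0",(250,125,350,220),6,"s1"); cr("scene0",(220,245,290,315),6,"s2")
c=load("top0")
for p in [(280,210),(480,210),(280,50)]: print(onz(c,*p,0))
```

```text
[0.58550936 0.21957775 0.        ]
[ 0.67089427 -0.22767217  0.        ]
[0.97762911 0.29475088 0.        ]
```

View pics/t1.png

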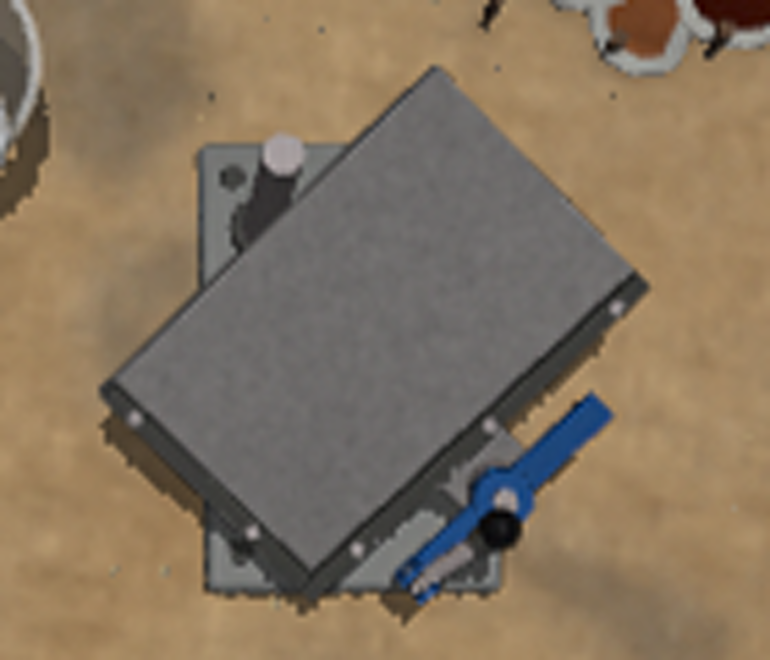

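View pics/t2.png

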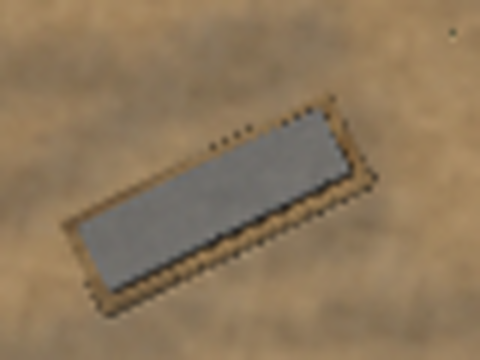

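View pics/s1.png

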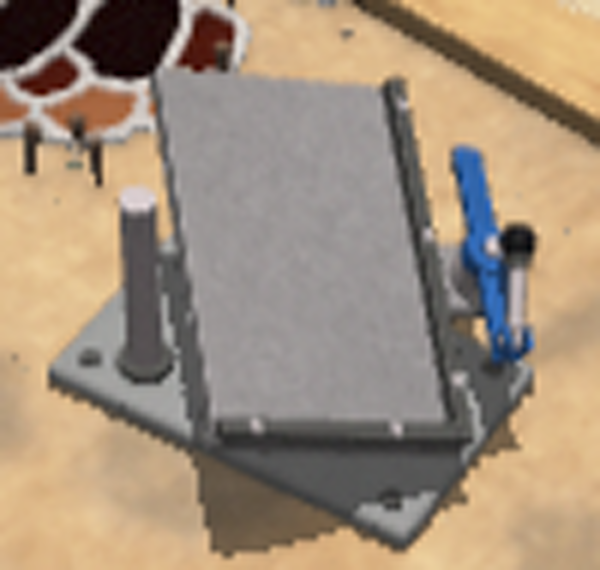

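View pics/s2.png

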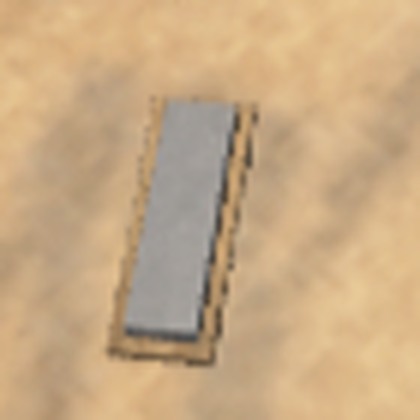

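```bash
cat >> h.py <<'E'
from scipy.optimize import least_squares
def plate(ps):
    a=np.radians(28);U=np.array([np.cos(ps)*np.cos(a),np.sin(ps)*np.cos(a),np.sin(a)]);W=np.array([-np.sin(ps),np.cos(ps),0])
    x=(U-W)/2**.5;y=(U+W)/2**.5; return np.c_[x,y,np.cross(x,y)]
E
python3 - <<'E'
from h import *
T=load("top0");S=load("scene0")
t=lambda x,y:(280+x/5.5-.4,130+y/5.5-.4)
s=lambda x,y:(250+x/6-.4,125+y/6-.4)
obs=[(T,(170,110,0),t(435,66)),(T,(170,-8,8),t(649,287)),(T,(-8,110,8),t(102,388)),(T,(-8,-8,8),t(305,602)),(T,(170,0,8),t(632,272)),(T,(0,110,8),t(116,378)),
(S,(170,110,0),s(153,72)),(S,(170,-8,8),s(403,82)),(S,(-8,110,8),s(218,428)),(S,(-8,-8,8),s(467,432)),(S,(0,0,8),s(450,418)),(S,(170,0,8),s(386,82))]
def res(p,full=0):
    r=[]
    for c,P,uv in obs: r.append(proj(c,np.array([p[0],p[1],p[3]])+plate(p[2])@(np.array(P)/1000))[0]-uv)
    r=np.array(r); return r if full else r.ravel()
f=least_squares(lambda p:np.r_[res(p),(p[3]-.045)*500],[.55,.1,0,.045],loss='soft_l1')
print(f.x); print(res(f.x,1).round(1).tolist())
t2=lambda x,y:(170+x/6-.4,190+y/6-.4); s2=lambda x,y:(220+x/6-.4,245+y/6-.4)
Lst=[onz(T,*t2(*p),.014) for p in [(80,230),(322,108),(352,170),(112,290)]]
B=[onz(T,*t2(*p),.003) for p in [(66,222),(332,96),(377,180),(108,316)]]
for q in(Lst,B): q=np.array(q); print(q.mean(0), np.linalg.norm(q[1]-q[0]),np.linalg.norm(q[2]-q[1]),np.degrees(np.arctan2(*(q[1]-q[0]+q[2]-q[3])[1::-1])))
q=np.array([onz(S,*s2(*p),.014) for p in [(167,100),(237,103),(200,328),(127,328)]]);print(q.mean(0),np.linalg.norm(q[3]-q[0]),np.linalg.norm(q[1]-q[0]),np.degrees(np.arctan2(*(q[0]-q[3]+q[1]-q[2])[1::-1])))
# ball
tb=t(498,528); sb=s(517,240); print("ball",tri([(T,*tb),(S,*sb)]))
o=np.array([f.x[0],f.x[1],f.x[3]]);Rp=plate(f.x[2]);b=tri([(T,*tb),(S,*sb)])
print("ball in plate",Rp.T@(b-o)*1000); hs=[0,.3]
for h in hs: print(75-45+42*np.cos(h+.35),-24,28+42*np.sin(h+.35))
print(Rp)
for n,P in dict(pot=(265,145)).items(): print(onz(T,*P,0))
for p in [(201,163),(273,297)]: print(onz(T,*p,.065))
E
```

```text
[0.54979478 0.09093468 0.1837459  0.04457223]
[[0.5, -0.6], [0.3, 0.0], [-0.9, 0.9], [0.4, -0.4], [0.9, 0.1], [-0.8, 0.1], [-0.1, -1.2], [-0.3, -0.6], [-0.3, 1.1], [0.5, 1.7], [0.0, 1.0], [-0.1, -0.8]]
[0.5229262  0.37599934 0.014     ] 0.09985511144863429 0.026388745300855727 -51.74680231261938
[0.52347824 0.37614783 0.003     ] 0.10964198967808493 0.03686031374549526 -52.353262384275006
[0.52236966 0.37615514 0.014     ] 0.09935317622269207 0.027615930616073682 -51.60776565288252
ball [0.56651532 0.02735297 0.10210876]
ball in plate [ 68.47313933 -24.25183342  48.53803109]
69.45365393958991 -24 42.40170791312896
63.435519539060344 -24 53.41782904091366
[[ 0.74302631  0.48463014 -0.46156856]
 [-0.58112832  0.8092786  -0.08577888]
 [ 0.33196653  0.33196653  0.88294759]]
[0.73148367 0.28325703 0.        ]
[0.64255847 0.40567172 0.065     ]
[0.38923494 0.19640029 0.065     ]
```

```bash
cat >> h.py <<'E'
O=np.array([.5498,.0909,.0446]);RP=plate(.1837)
def P2W(p): return O+RP@(np.array(p)/1000)
def down(deg):
    a=np.radians(deg); z=np.array([np.cos(a),np.sin(a),0]);y=np.array([0,0,-1.]); return np.c_[np.cross(y,z),y,z]
def tilt(phi=0): # tool y=-plate z, tool z = plate y rotated phi about plate z
    M=RP@R.from_euler('z',phi).as_matrix(); return np.c_[M[:,0],-M[:,2],M[:,1]]
def where():
    s=st(); M=R.from_rotvec(s["orientation"]).as_matrix(); p=np.array(s["tool_pos"])
    print("t %.2f pos"%s["t"],(p*1000).round(1),"plate",(RP.T@(p-O)*1000).round(1),"tooly",M[:,1].round(3),"toolz",M[:,2].round(3),"F",s["force"].round(1),"op %.1f"%(s["opening"]*1000),"q",s["q"].round(2)); return p,M
def plan(tp,TR,n):
    p,M=where(); tp=np.array(tp); rv=R.from_matrix(M.T@TR).as_rotvec()
    print("total shift",((M.T@(tp-p))*1000).round(1),"turn",rv.round(3))
    for i in range(n):
        Mi=M@R.from_rotvec(rv*i/n).as_matrix(); print((Mi.T@(tp-p)*1000/n).round(1).tolist(),(rv/n).round(3).tolist())
E
python3 - <<'E'
from h import *
T=load("top0");S=load("scene0")
t=lambda x,y:(280+x/5.5-.4,130+y/5.5-.4)
s=lambda x,y:(250+x/6-.4,125+y/6-.4)
q=tri([(T,*t(283,152)),(S,*s(138,198))]);print("post",q,RP.T@(q-O)*1000)
plan([.523,.376,.15],down(38.1),18)
E
```

```text
post [0.69010023 0.13106416 0.11856333] [105.45446724 125.0553842   -2.89736961]
t 0.15 pos [ 251.  -544.5  225.8] plate [ 207.4 -598.9  352.4] tooly [-0.     0.001 -1.   ] toolz [ 0.418 -0.908 -0.001] F [ 0.6 -0.5  0.4] op 92.7 q [-1.22  0.13  1.49  0.    1.52 -0.09]
total shift [-632.3   76.9 -722.1] turn [ 1.000e-03 -1.804e+00 -1.000e-03]
[-35.1, 4.3, -40.1] [0.0, -0.1, -0.0]
[-39.0, 4.3, -36.4] [0.0, -0.1, -0.0]
[-42.4, 4.3, -32.3] [0.0, -0.1, -0.0]
[-45.4, 4.3, -27.9] [0.0, -0.1, -0.0]
[-48.0, 4.3, -23.2] [0.0, -0.1, -0.0]
[-50.1, 4.2, -18.3] [0.0, -0.1, -0.0]
[-51.7, 4.2, -13.2] [0.0, -0.1, -0.0]
[-52.7, 4.2, -8.0] [0.0, -0.1, -0.0]
[-53.3, 4.2, -2.7] [0.0, -0.1, -0.0]
[-53.3, 4.2, 2.7] [0.0, -0.1, -0.0]
[-52.7, 4.2, 8.0] [0.0, -0.1, -0.0]
[-51.7, 4.2, 13.2] [0.0, -0.1, -0.0]
[-50.1, 4.2, 18.3] [0.0, -0.1, -0.0]
[-48.0, 4.2, 23.3] [0.0, -0.1, -0.0]
[-45.4, 4.2, 27.9] [0.0, -0.1, -0.0]
[-42.4, 4.2, 32.3] [0.0, -0.1, -0.0]
[-39.0, 4.2, 36.4] [0.0, -0.1, -0.0]
[-35.1, 4.2, 40.1] [0.0, -0.1, -0.0]
```

```bash
python3 -m inch '[[[-35,0,-40,0,-0.1,0],[-39,0,-36.5,0,-0.1,0],[-42.5,0,-32.5,0,-0.1,0],[-45.5,0,-28,0,-0.1,0],[-48,0,-23,0,-0.1,0],[-50,0,-18.5,0,-0.1,0],[-51.5,0,-13,0,-0.1,0],[-52.5,0,-8,0,-0.1,0]]]' 60
python3 -m inch '[[[-53.5,0,-2.5,0,-0.1,0],[-53.5,0,2.5,0,-0.1,0],[-52.5,0,8,0,-0.1,0],[-51.5,0,13,0,-0.1,0],[-50,0,18.5,0,-0.1,0],[-48,0,23,0,-0.1,0],[-45.5,0,28,0,-0.1,0],[-42.5,0,32.5,0,-0.1,0]]]'
python3 - <<'E'
from h import *
plan([.523,.376,.08],down(38.1),4)
E
```

```text
t: 1.15
tool_pos: [0.3723, -0.1346, 0.2266]
orientation: [-1.031, 1.452, -1.453]
force: [0.9, -0.7, 0.7]
opening: 0.0599
t: 2.15
tool_pos: [0.4941, 0.2746, 0.2264]
orientation: [-1.394, 0.861, -0.861]
force: [1.4, -0.6, 0.2]
opening: 0.06
t 2.15 pos [494.1 274.6 226.4] plate [-87.8 182.  170.4] tooly [-0. -0. -1.] toolz [ 0.894  0.448 -0.   ] F [ 1.4 -0.6  0.2] op 60.0 q [ 0.42  0.04  1.59 -0.    1.52 -0.05]
total shift [-77.7 146.3  71.3] turn [ 0.  -0.2  0. ]
[-19.4, 36.6, 17.8] [0.0, -0.05, 0.0]
[-18.5, 36.6, 18.8] [0.0, -0.05, 0.0]
[-17.6, 36.6, 19.7] [0.0, -0.05, 0.0]
[-16.5, 36.6, 20.5] [0.0, -0.05, 0.0]
```

```bash
python3 -m inch '[[[-19.5,20,18,0,-0.05,0],[-18.5,25,19,0,-0.05,0],[-17.5,40,19.5,0,-0.05,0],[-16.5,40,20.5,0,-0.05,0],[0,16,0,0,0,0],[0,0,0,0,0,0]]]'
python3 - <<'E'
from h import *
plan([.523,.376,.010],down(38.1),1)
snap("wrist","w1"); snap("top","top1",(150,150,290,270),5)
E
```

```text
t: 2.9
tool_pos: [0.5223, 0.3731, 0.084]
orientation: [-1.455, 0.712, -0.709]
force: [0.1, 0.9, -0.3]
opening: 0.0602
t 2.90 pos [522.3 373.1  84. ] plate [-171.4  228.1   23.2] tooly [-0.003 -0.002 -1.   ] toolz [ 0.79   0.613 -0.004] F [ 0.1  0.9 -0.3] op 60.2 q [ 0.54  0.35  1.5  -0.    1.3  -0.12]
total shift [-1.8 73.9  2.6] turn [ 0.004 -0.005 -0.   ]
[-1.8, 73.9, 2.6] [0.004, -0.005, -0.0]
```

View pics/w1.png

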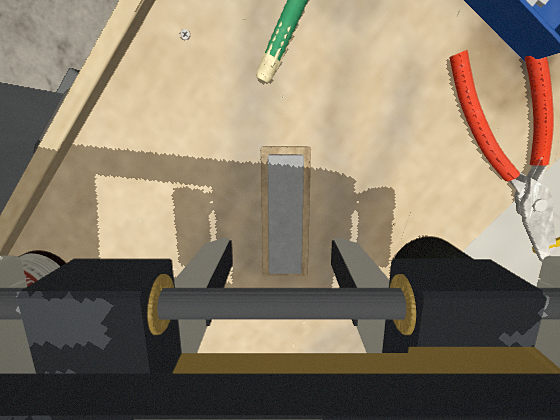

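```bash
python3 -m inch '[[[-2,25,2.5,0,0,0],[0,30,0,0,0,0],[0,16,0,0,0,0],[0,0,0,0,0,0],[0,0,0,0,0,0]]]'
python3 - <<'E'
from h import *
plan([.523,.376,.010],down(38.1),1)
E
```

```text
t: 3.62
tool_pos: [0.5254, 0.3778, 0.0165]
orientation: [-1.449, 0.709, -0.711]
force: [0.0, 0.4, 0.3]
opening: 0.0596
t 3.62 pos [525.4 377.8  16.5] plate [-194.2  211.   -38.1] tooly [ 0.002  0.001 -1.   ] toolz [0.79  0.614 0.002] F [0.  0.4 0.3] op 59.6 q [ 0.54  0.43  1.53  0.    1.18 -0.12]
total shift [-0.   6.5 -3. ] turn [-0.002 -0.004  0.   ]
[-0.0, 6.5, -3.0] [-0.002, -0.004, 0.0]
```

```bash
python3 -m inch '[[[0,6,-3,0,0,0],[0,0,0,0,0,0],[0,0,0,0,0,0]]]'
python3 -m inch '[[[0,0,0,0,0,0],[0,0,0,0,0,0],[0,0,0,0,0,0],[0,0,0,0,0,0]]]' 30 20
python3 - <<'E'
from h import *
where()
E
```

```text
t: 4.0
tool_pos: [0.5219, 0.3755, 0.0088]
orientation: [-1.452, 0.71, -0.71]
force: [0.2, 0.7, 0.0]
opening: 0.0602
t: 4.5
tool_pos: [0.522, 0.3756, 0.0087]
orientation: [-1.451, 0.71, -0.71]
force: [-0.8, 0.1, 0.2]
opening: 0.0394
t 4.50 pos [522.  375.6   8.7] plate [-198.   205.   -43.3] tooly [ 0.  0. -1.] toolz [0.789 0.614 0.   ] F [-0.8  0.1  0.2] op 39.4 q [ 0.54  0.44  1.54  0.    1.17 -0.12]
```

```bash
python3 -m inch '[[[0,-15,0,0,0,0],[0,-40,0,0,0,0],[0,-50,0,0,0,0],[0,-50,0,0,0,0],[0,0,0,0,0,0]]]'
python3 - <<'E'
from h import *
plan(P2W([95,55,70]),tilt(),12)
snap("wrist","w2")
E
```

```text
t: 5.12
tool_pos: [0.5249, 0.3773, 0.1711]
orientation: [-1.442, 0.704, -0.714]
force: [0.4, -0.3, -0.3]
opening: 0.0398
t 5.12 pos [524.9 377.3 171.1] plate [-142.9  261.7   98.6] tooly [ 0.009  0.006 -1.   ] toolz [0.789 0.614 0.011] F [ 0.4 -0.3 -0.3] op 39.8 q [ 0.54  0.27  1.43  0.    1.43 -0.12]
total shift [ 294.4   14.1 -115.4] turn [ 0.386 -0.303 -0.287]
[24.5, 1.2, -9.6] [0.032, -0.025, -0.024]
[24.2, 1.4, -10.3] [0.032, -0.025, -0.024]
[23.9, 1.7, -10.9] [0.032, -0.025, -0.024]
[23.6, 1.9, -11.6] [0.032, -0.025, -0.024]
[23.3, 2.1, -12.2] [0.032, -0.025, -0.024]
[22.9, 2.2, -12.9] [0.032, -0.025, -0.024]
[22.5, 2.3, -13.5] [0.032, -0.025, -0.024]
[22.1, 2.4, -14.2] [0.032, -0.025, -0.024]
[21.7, 2.5, -14.8] [0.032, -0.025, -0.024]
[21.2, 2.5, -15.4] [0.032, -0.025, -0.024]
[20.8, 2.5, -16.0] [0.032, -0.025, -0.024]
[20.3, 2.5, -16.6] [0.032, -0.025, -0.024]
```

View pics/w2.png

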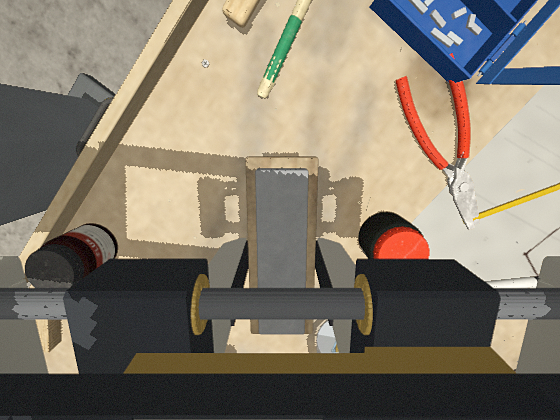

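```bash
python3 -m inch '[[[24.5,1,-9.5,0.032,-0.025,-0.024],[24,1.5,-10.5,0.032,-0.025,-0.024],[24,1.5,-11,0.032,-0.025,-0.024],[23.5,2,-11.5,0.032,-0.025,-0.024],[23.5,2,-12,0.032,-0.025,-0.024],[23,2,-13,0.032,-0.025,-0.024],[22.5,2.5,-13.5,0.032,-0.025,-0.024],[22,2.5,-14,0.032,-0.025,-0.024]]]'
python3 -m inch '[[[21.5,2.5,-15,0.032,-0.025,-0.024],[21,2.5,-15.5,0.032,-0.025,-0.024],[21,2.5,-16,0.032,-0.025,-0.024],[20.5,2.5,-16.5,0.032,-0.025,-0.024],[0,0,0,0,0,0],[0,0,0,0,0,0]]]'
python3 - <<'E'
from h import *
plan(P2W([95,55,9.5]),tilt(),1)
snap("top","top2",(280,110,420,230),5.5);snap("scene","sc2",(230,100,360,220),5)
E
```

```text
t: 6.18
tool_pos: [0.5802, 0.1724, 0.1521]
orientation: [-1.344, 0.316, -0.758]
force: [-0.3, 0.1, -1.8]
opening: 0.0395
t: 6.92
tool_pos: [0.6102, 0.0726, 0.1486]
orientation: [-1.276, 0.124, -0.777]
force: [-0.5, -0.2, -1.6]
opening: 0.0395
t 6.92 pos [610.2  72.6 148.6] plate [90.  49.  65.5] tooly [ 0.451  0.078 -0.889] toolz [0.492 0.809 0.321] F [-0.5 -0.2 -1.6] op 39.5 q [-0.02 -0.21  2.04  0.11  0.84 -1.04]
total shift [ 5.3 55.9  6.8] turn [ 0.013 -0.002 -0.005]
[5.3, 55.9, 6.8] [0.013, -0.002, -0.005]
```

View pics/top2.png

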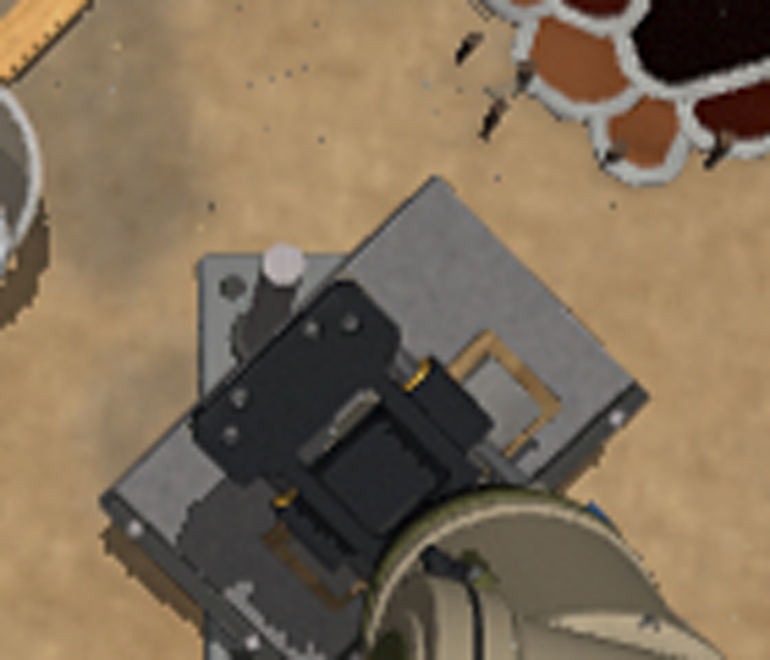

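View pics/sc2.png

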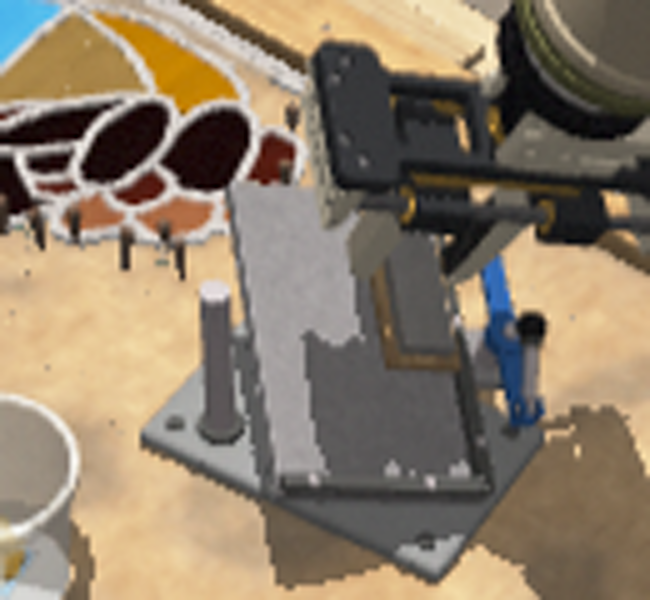

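```bash
python3 -m inch '[[[5.5,15,7,0.013,0,-0.005],[0,20,0,0,0,0],[0,12,0,0,0,0],[0,0,0,0,0,0],[0,0,0,0,0,0]]]'
python3 - <<'E'
from h import *
plan(P2W([95,55,9.5]),tilt(),1)
snap("scene","sc3",(230,100,360,220),5)
E
```

```text
t: 7.65
tool_pos: [0.6404, 0.0791, 0.1129]
orientation: [-1.264, 0.113, -0.781]
force: [-0.1, -0.5, -1.4]
opening: 0.0396
t 7.65 pos [640.4  79.1 112.9] plate [96.9 57.  19.5] tooly [ 0.464  0.086 -0.882] toolz [0.484 0.809 0.333] F [-0.1 -0.5 -1.4] op 39.6 q [-0.01 -0.08  2.    0.13  0.74 -1.05]
total shift [-1.9 10.  -2. ] turn [-0.002 -0.     0.002]
[-1.9, 10.0, -2.0] [-0.002, -0.0, 0.002]
```

View pics/sc3.png

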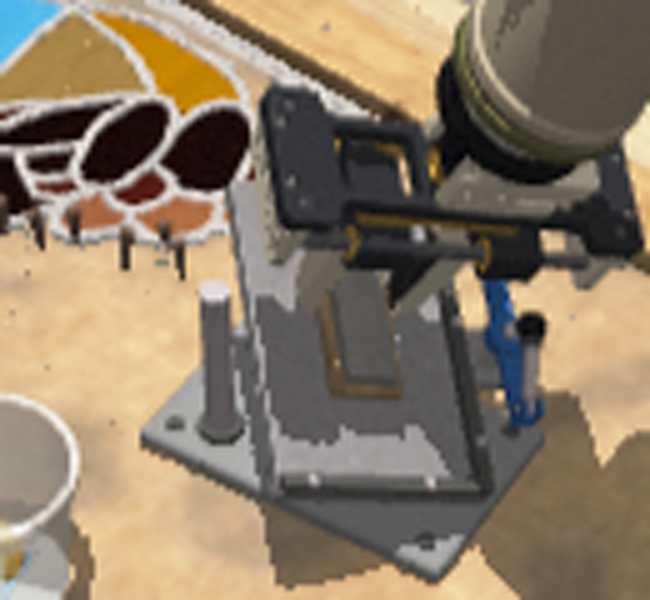

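```bash
python3 -m inch '[[[-2,5,-2,0,0,0],[0,3,0,0,0,0],[0,0,0,0,0,0],[0,0,0,0,0,0]]]'
python3 - <<'E'
from h import *
where()
E
```

```text
t: 8.2
tool_pos: [0.6416, 0.079, 0.1041]
orientation: [-1.264, 0.113, -0.782]
force: [0.5, -0.6, -2.4]
opening: 0.0395
t 8.20 pos [641.6  79.  104.1] plate [94.9 54.6 11.1] tooly [ 0.464  0.086 -0.882] toolz [0.485 0.809 0.333] F [ 0.5 -0.6 -2.4] op 39.5 q [-0.01 -0.07  2.    0.14  0.72 -1.06]
```

```bash
for i in 1; do python3 -m inch '[[[0,1.5,0,0,0,0],[0,0,0,0,0,0]]]'; python3 -m inch '[[[0,1,0,0,0,0],[0,0,0,0,0,0]]]'; done
python3 - <<'E'
from h import *
where(); snap("scene","sc4",(250,130,330,200),8)
E
```

```text
t: 8.45
tool_pos: [0.6425, 0.0791, 0.1032]
orientation: [-1.264, 0.113, -0.782]
force: [-3.2, -1.0, 3.1]
opening: 0.0398
t: 8.7
tool_pos: [0.6427, 0.0791, 0.103]
orientation: [-1.264, 0.113, -0.781]
force: [-15.8, -3.0, 14.7]
opening: 0.0399
t 8.70 pos [642.7  79.1 103. ] plate [95.3 54.9  9.7] tooly [ 0.464  0.086 -0.882] toolz [0.484 0.809 0.333] F [-15.8  -3.   14.7] op 39.9 q [-0.01 -0.06  2.    0.14  0.72 -1.06]
```

View pics/sc4.png

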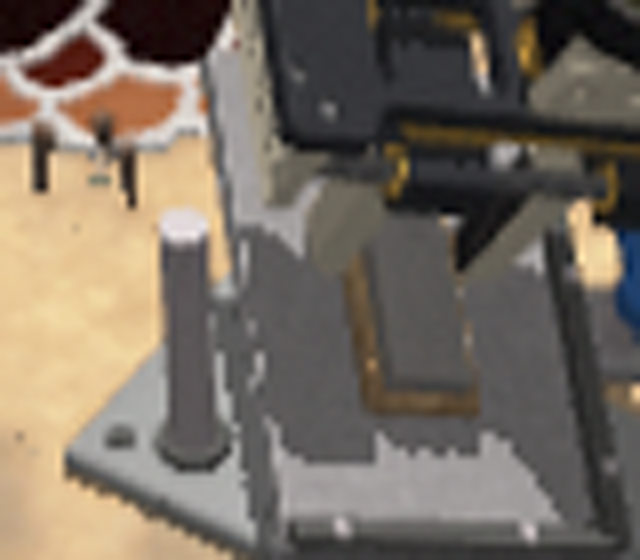

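```bash
python3 -m inch '[[[0,-0.8,0,0,0,0],[0,0,0,0,0,0]]]' - 8
python3 -m inch '[[[0,-4,0,0,0,0],[0,-40,0,0,0,0],[0,-50,0,0,0,0],[0,0,0,0,0,0],[0,0,0,0,0,0],[0,0,0,0,0,0]]]' 66
python3 - <<'E'
from h import *
where(); snap("scene","sc5",(240,100,360,210),5.5); snap("top","top5",(280,130,420,250),5.5)
E
```

```text
t: 9.0
tool_pos: [0.6427, 0.0791, 0.103]
orientation: [-1.264, 0.113, -0.782]
force: [-3.3, -1.1, 3.3]
opening: 0.0399
t: 9.75
tool_pos: [0.5981, 0.0712, 0.1835]
orientation: [-1.265, 0.115, -0.78]
force: [-0.4, 0.4, 0.3]
opening: 0.0662
t 9.75 pos [598.1  71.2 183.5] plate [ 93.4  53.6 102. ] tooly [ 0.461  0.086 -0.883] toolz [0.485 0.809 0.332] F [-0.4  0.4  0.3] op 66.2 q [-0.03 -0.29  2.05  0.12  0.91 -1.05]
```

View pics/sc5.png

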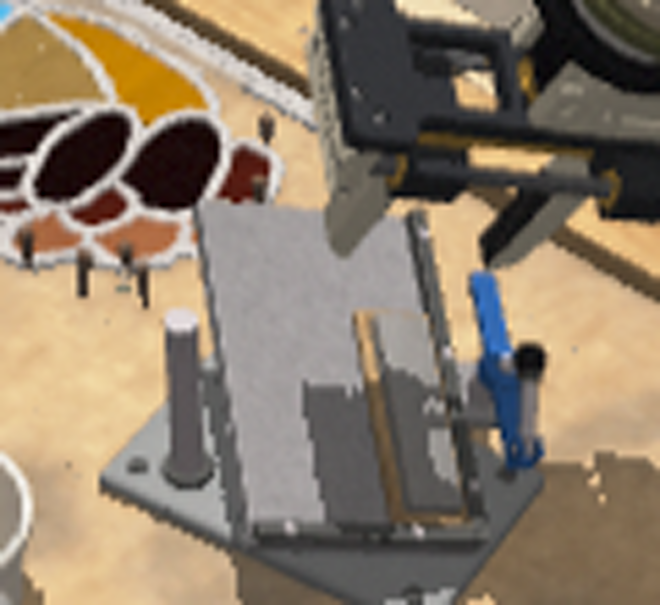

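View pics/top5.png

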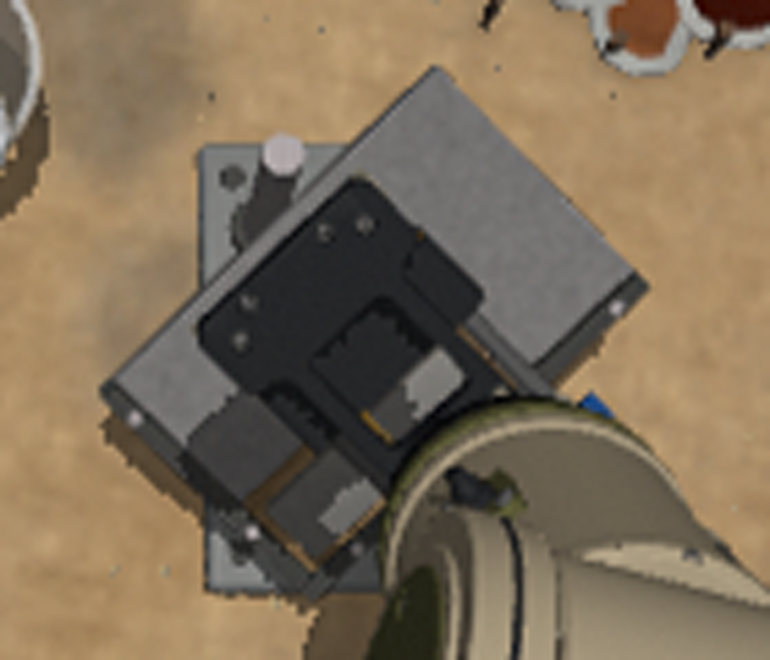

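Run:
```python
from h import *
c=load("sc5");im=c["image"].copy();big=cv2.resize(im,None,fx=8,fy=8,interpolation=cv2.INTER_CUBIC)
def dr(pts,col):
    q=proj(c,[P2W(p) for p in pts]); q=((q+.5)*8).astype(int); cv2.polylines(big,[q.reshape(-1,1,2)],True,col,1)
dr([(0,0,6),(112,0,6),(112,40,6),(0,40,6)],(0,0,255))
dr([(6,6,14),(106,6,14),(106,34,14),(6,34,14)],(0,255,0))
dr([(-8,-8,8),(170,-8,8),(170,0,8),(0,0,8),(0,110,8),(-8,110,8)],(255,255,0))
cv2.imwrite('pics/ov.png',big[1130:1630,2180:2780])
```

```text
(no output)
```

View pics/ov.png

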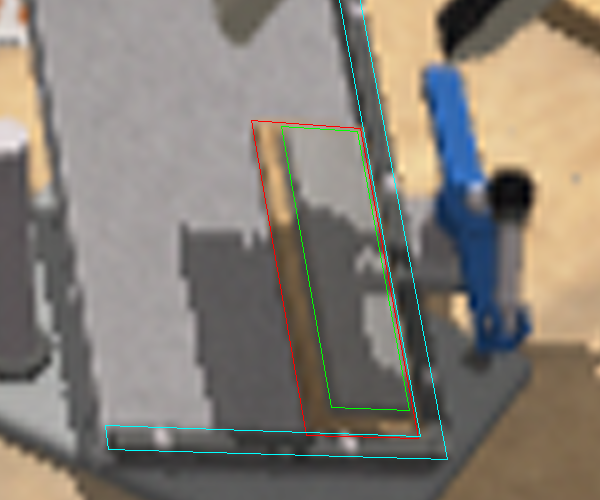

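```bash
python3 -m inch '[[[-6.5,0,-20,0,0,0],[-6.5,0,-20,0,0,0],[-6.5,0,-20,0,0,0],[-6.5,0,-18,0,0,0],[0,0,0,0,0,0],[0,0,0,0,0,0]]]' 34
python3 - <<'E'
from h import *
plan(P2W([67,-24,48]),tilt(),1); snap("wrist","w6"); snap("scene","sc6",(260,100,380,210),5.5)
E
```

```text
t: 10.6
tool_pos: [0.5422, 0.0233, 0.1509]
orientation: [-1.264, 0.113, -0.782]
force: [0.1, 0.8, 0.6]
opening: 0.0344
t 10.60 pos [542.2  23.3 150.9] plate [ 68.9 -23.1 103.2] tooly [ 0.464  0.086 -0.882] toolz [0.485 0.809 0.333] F [0.1 0.8 0.6] op 34.4 q [-0.16 -0.45  2.23  0.2   0.91 -1.22]
total shift [-2.  55.2 -1. ] turn [-0.001 -0.001  0.002]
[-2.0, 55.2, -1.0] [-0.001, -0.001, 0.002]
```

View pics/w6.png

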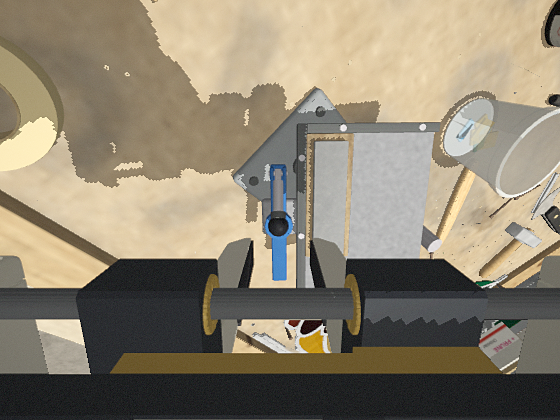

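View pics/sc6.png

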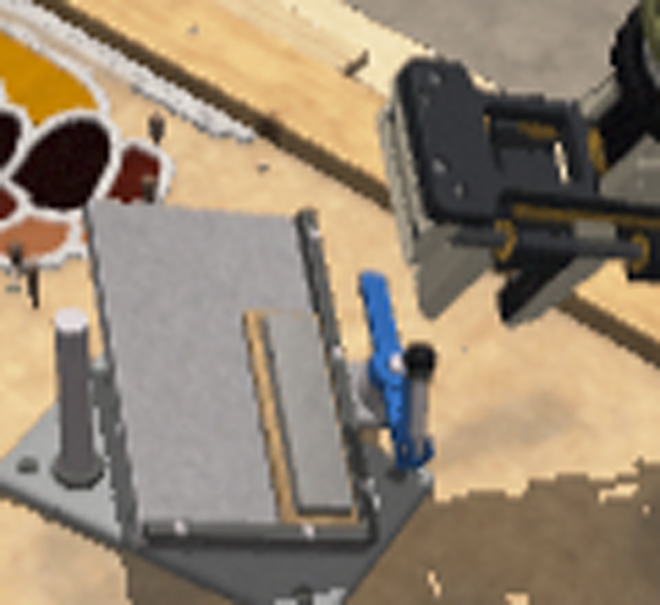

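Run:
```python
from h import *
W=load("w6");S=load("sc6");T=load("top0")
ob=[(W,279,227),(S,260+420/5.5-.4,100+361/5.5-.4),(T,280+498/5.5-.4,130+528/5.5-.4)]
for o in (ob,ob[:2],ob[::2],ob[1:]): print((RP.T@(tri(o)-O)*1000).round(1))
for P in [(0,0,8),(110,-8,8),(119,-24,23)]: print(proj(W,P2W(P)))
```

```text
[ 68.2 -25.2  46.7]
[ 67.8 -25.3  47.5]
[ 68.6 -24.9  46.6]
[ 68.  -25.5  46.2]
[[309.10803518 134.00911876]]
[[297.78601155 256.20970936]]
[[280.60405947 272.5499897 ]]
```

```bash
python3 -m inch '[[[-1,20,-1.5,0,0,0],[0,25,0,0,0,0],[0,10,0,0,0,0],[0,0,0,0,0,0],[0,0,0,0,0,0]]]'
python3 - <<'E'
from h import *
plan(P2W([68,-25,46]),tilt(),1); snap("wrist","w7",(160,120,400,320),3.2); snap("scene","sc7",(280,130,360,210),7)
E
```

```text
t: 11.32
tool_pos: [0.5661, 0.0273, 0.1023]
orientation: [-1.264, 0.112, -0.782]
force: [-0.6, -1.2, 0.1]
opening: 0.034
t 11.32 pos [566.1  27.3 102.3] plate [ 68.3 -24.4  48.9] tooly [ 0.464  0.086 -0.882] toolz [0.484 0.809 0.334] F [-0.6 -1.2  0.1] op 34.0 q [-0.14 -0.3   2.21  0.22  0.77 -1.23]
total shift [-0.3  2.9 -0.6] turn [-0.002 -0.     0.003]
[-0.3, 2.9, -0.6] [-0.002, -0.0, 0.003]
```

View pics/w7.png

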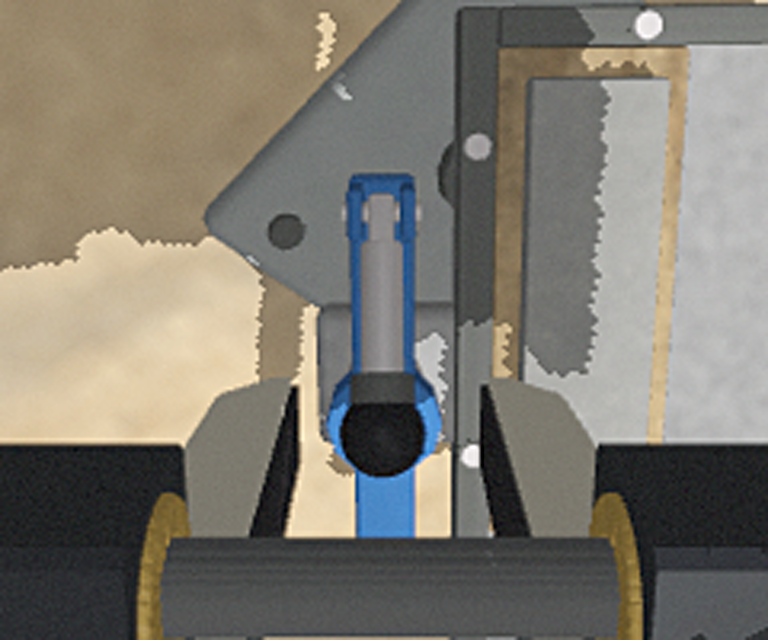

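View pics/sc7.png

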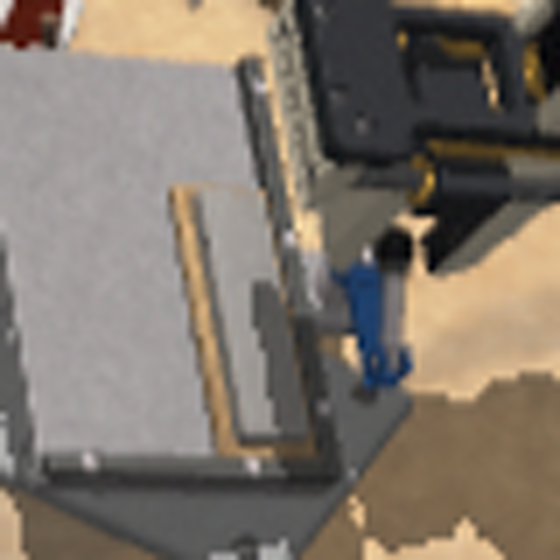

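Run:
```python
from h import *
W=load("w7");p,M=where()
for P in (p,p+M@[0,.002,0],p+M@[.0075,.008,-.017],p+M@[-.0075,.008,-.017],p+M@[.0075,.008,.017]): print((proj(W,P)[0]-[160,120])*3.2)
```

```text
t 11.43 pos [566.3  27.2 102.6] plate [ 68.5 -24.4  49.1] tooly [ 0.465  0.085 -0.881] toolz [0.484 0.809 0.334] F [-0.3 -0.3 -0.7] op 34.0 q [-0.14 -0.3   2.21  0.22  0.77 -1.23]
[390.89969213 442.60453356]
[390.85201531 438.09577544]
[301.91473109 461.6544179 ]
[300.05177484 388.0013169 ]
[479.44234229 461.51944273]
```

```bash
python3 -m inch '[[[0,2.5,-1.2,0,0,0],[0,0,0,0,0,0]]]'
python3 -m inch '[[[0,0,0,0,0,0],[0,0,0,0,0,0],[0,0,0,0,0,0],[0,0,0,0,0,0]]]' 8 10
python3 - <<'E'
from h import *
p,M=where(); snap("wrist","w8",(160,120,400,320),3.2)
q=RP.T@(p-O)*1000
a0=np.arctan2(q[2]-28,q[0]-30); print(a0, np.hypot(q[2]-28,q[0]-30))
as_=np.linspace(a0,np.pi/2+.02,9)
pts=np.c_[30+42*np.cos(as_),28+42*np.sin(as_)]
print(np.c_[np.diff(pts[:,0]),-np.diff(pts[:,1])].round(1).tolist())
E
```

```text
t: 11.68
tool_pos: [0.5663, 0.0264, 0.0989]
orientation: [-1.264, 0.113, -0.782]
force: [-0.3, 0.2, 0.4]
opening: 0.0337
t: 12.18
tool_pos: [0.5665, 0.0267, 0.099]
orientation: [-1.264, 0.113, -0.782]
force: [1.6, 1.8, 0.1]
opening: 0.0148
t 12.18 pos [566.5  26.7  99. ] plate [ 67.8 -25.8  45.9] tooly [ 0.464  0.086 -0.882] toolz [0.484 0.809 0.334] F [1.6 1.8 0.1] op 14.8 q [-0.14 -0.3   2.21  0.22  0.77 -1.23]
0.4414217508788451 41.7852717803896
[[-3.0, -5.3], [-3.7, -4.8], [-4.3, -4.2], [-4.9, -3.5], [-5.3, -2.8], [-5.7, -2.0], [-5.9, -1.2], [-6.0, -0.3]]
```

View pics/w8.png

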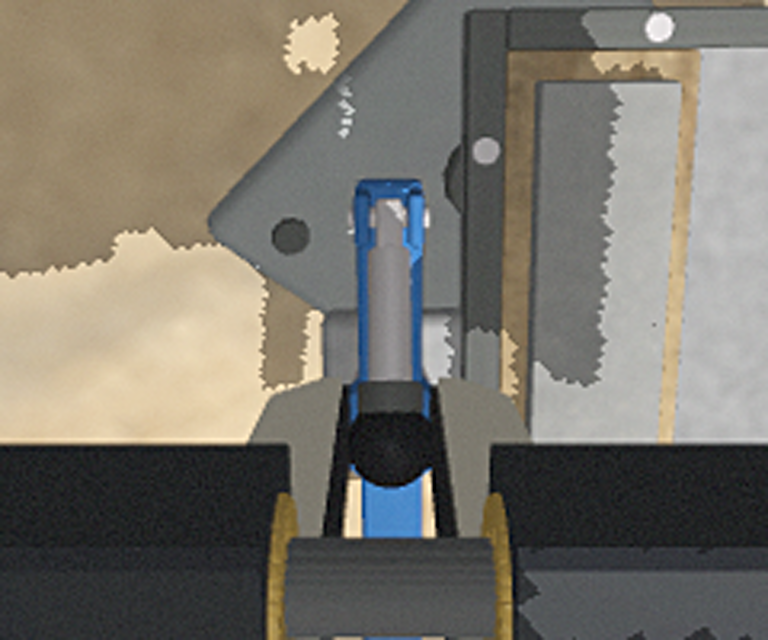

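```bash
python3 -m inch '[[[-3,-5.3,0,0,0,0],[-3.7,-4.8,0,0,0,0],[-4.3,-4.2,0,0,0,0],[0,0,0,0,0,0],[0,0,0,0,0,0]]]'
python3 - <<'E'
from h import *
where()
snap("wrist","w9",(160,120,400,320),3.2)
E
```

```text
t: 12.85
tool_pos: [0.5516, 0.0316, 0.108]
orientation: [-1.264, 0.113, -0.782]
force: [1.4, 2.3, 2.0]
opening: 0.015
t 12.85 pos [551.6  31.6 108. ] plate [ 56.9 -26.   60.2] tooly [ 0.464  0.086 -0.882] toolz [0.484 0.809 0.333] F [1.4 2.3 2. ] op 15.0 q [-0.14 -0.36  2.25  0.21  0.8  -1.21]
```

View pics/w9.png

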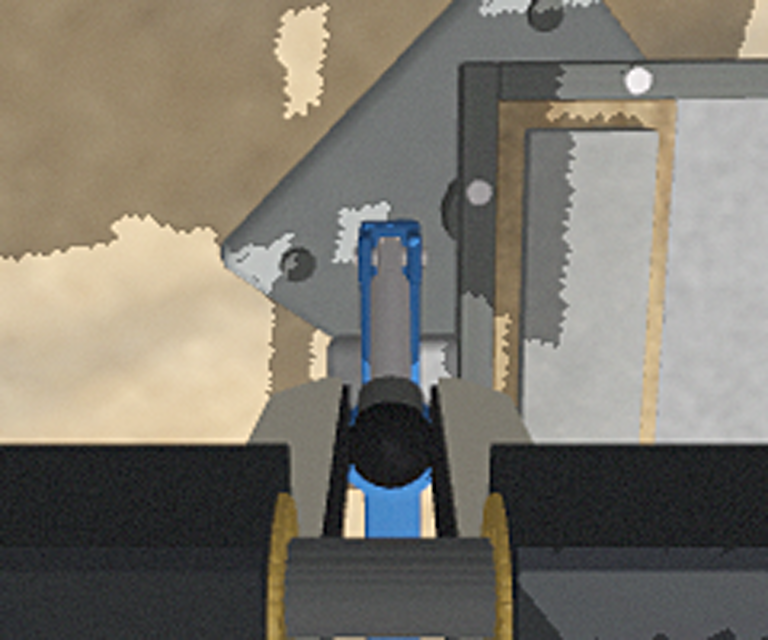

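Ball held at (390,440) of the crop and the handle is rising. Continuing along the arc.

```bash
python3 -m inch '[[[-4.9,-3.5,0,0,0,0],[-5.3,-2.8,0,0,0,0],[-5.7,-2,0,0,0,0],[-5.9,-1.2,0,0,0,0],[0,0,0,0,0,0]]]'
python3 -m inch '[[[-4,-0.3,0,0,0,0],[-3,0,0,0,0,0],[0,0,0,0,0,0],[0,0,0,0,0,0]]]'
python3 - <<'E'
from h import *
where()
snap("wrist","w10",(160,120,400,320),3.2); snap("scene","sc10",(280,130,360,210),7)
E
```

```text
t: 13.52
tool_pos: [0.5305, 0.0438, 0.1089]
orientation: [-1.264, 0.113, -0.781]
force: [-1.7, -0.8, 6.2]
opening: 0.0148
t: 14.02
tool_pos: [0.5264, 0.0469, 0.1076]
orientation: [-1.264, 0.111, -0.784]
force: [4.5, -4.2, 3.1]
opening: 0.0149
t 14.03 pos [526.4  46.9 107.6] plate [ 29.1 -26.   70.2] tooly [ 0.466  0.084 -0.881] toolz [0.484 0.809 0.333] F [ 4.5 -4.2  3.1] op 14.9 q [-0.1  -0.45  2.31  0.18  0.81 -1.16]
```

View pics/w10.png

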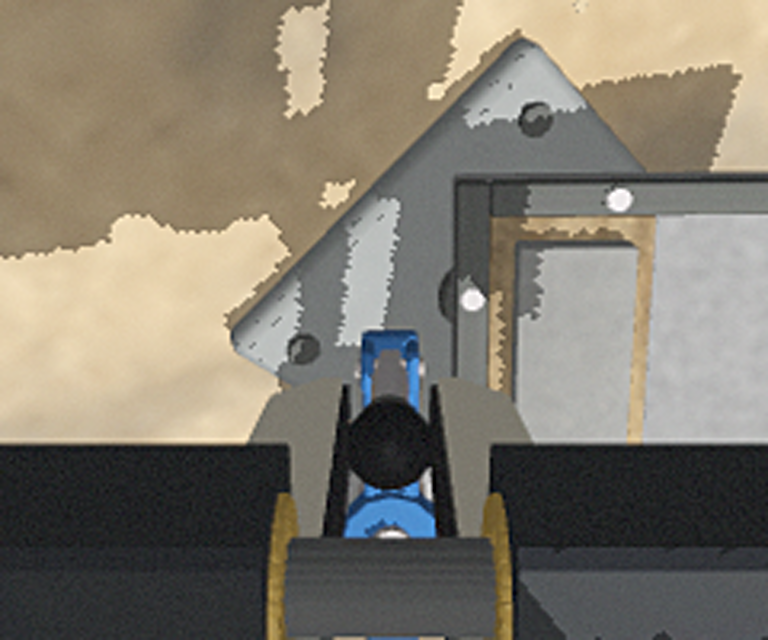

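View pics/sc10.png

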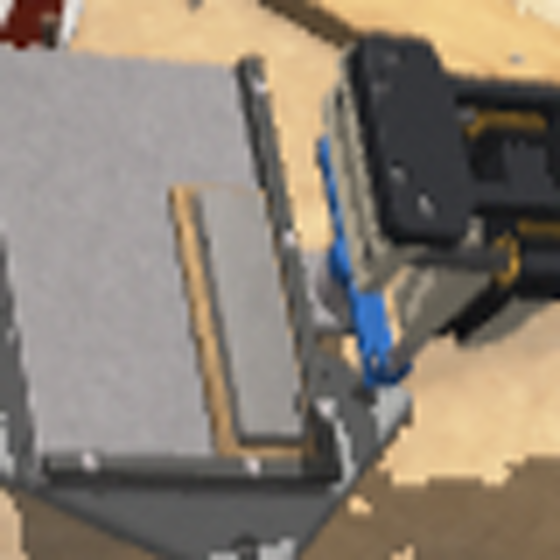

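```bash
cat > swing.py <<'E'
from h import *
def swing(f0,f1,n,ratio,Rr=45.5,px=75,py=-25.8,z=None):
    p,M=where(); q=RP.T@(p-O)*1000; cur=M; pos=q.copy()
    for i in range(n):
        f=f0+(f1-f0)*(i+1)/n
        new=np.array([px-Rr*np.cos(f),py-Rr*np.sin(f),q[2]if z is None else z])
        d=cur.T@RP@(new-pos); dt=-ratio*(f1-f0)/n
        print(d.round(1).tolist(),round(dt,3)); cur=cur@R.from_rotvec([0,dt,0]).as_matrix(); pos=new
E
python3 - <<'E'
from swing import *
swing(0,.8,6,.65)
E
```

```text
t 14.12 pos [526.4  46.9 107.6] plate [ 29.2 -26.   70.2] tooly [ 0.466  0.084 -0.881] toolz [0.484 0.809 0.333] F [ 3.4 -4.4  2.3] op 14.9 q [-0.1  -0.45  2.31  0.18  0.81 -1.16]
[0.7, -0.0, -5.8] -0.087
[0.7, -0.0, -6.0] -0.087
[1.0, 0.0, -6.0] -0.087
[1.2, 0.0, -5.9] -0.087
[1.5, 0.0, -5.9] -0.087
[1.8, 0.0, -5.8] -0.087
```

```bash
python3 -m inch '[[[0.7,0,-5.8,0,-0.087,0],[0.7,0,-6,0,-0.087,0],[1,0,-6,0,-0.087,0],[0,0,0,0,0,0],[0,0,0,0,0,0]]]' - 6
python3 - <<'E'
from swing import *
swing(.4,.8,3,.65); snap("wrist","w11",(160,120,400,320),3.2)
E
```

```text
t: 14.75
tool_pos: [0.5202, 0.0311, 0.1025]
orientation: [-1.354, -0.097, -0.612]
force: [-0.2, -2.2, 5.6]
opening: 0.0155
t 14.75 pos [520.2  31.1 102.5] plate [ 32.  -43.5  69.9] tooly [ 0.464  0.085 -0.882] toolz [0.279 0.931 0.237] F [-0.2 -2.2  5.6] op 15.5 q [-0.15 -0.47  2.33  0.21  0.82 -1.48]
[2.3, 0.0, -6.2] -0.087
[1.5, 0.0, -5.9] -0.087
[1.8, 0.0, -5.8] -0.087
```

View pics/w11.png

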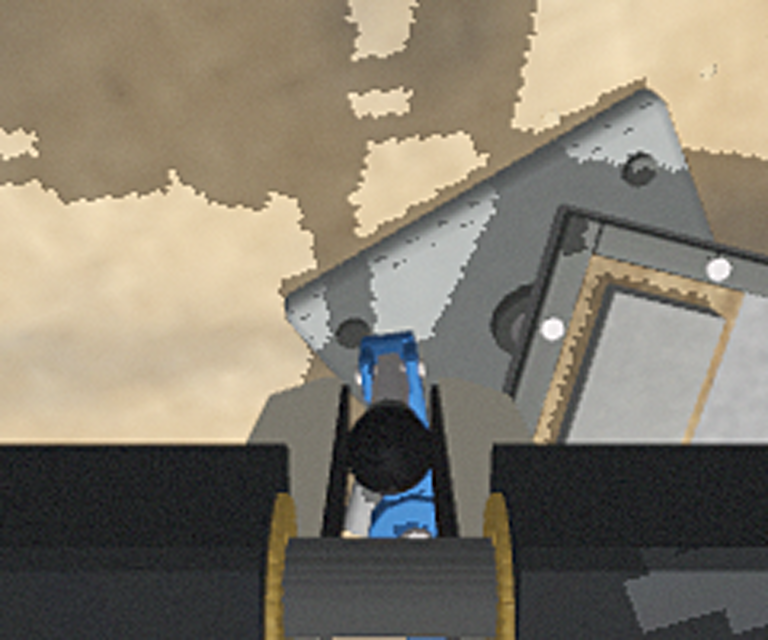

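Swinging well, handle upright; continuing.

```bash
python3 -m inch '[[[1.8,0,-6.2,0,-0.087,0],[1.5,0,-6,0,-0.087,0],[1.8,0,-5.8,0,-0.087,0],[0,0,0,0,0,0],[0,0,0,0,0,0]]]'
python3 - <<'E'
from swing import *
swing(.8,1.2,3,.65); snap("wrist","w12",(160,120,400,320),3.2)
E
```

```text
t: 15.42
tool_pos: [0.5204, 0.0129, 0.1004]
orientation: [-1.429, -0.306, -0.432]
force: [-1.5, -0.1, 2.9]
opening: 0.0151
t 15.43 pos [520.4  12.9 100.4] plate [ 42.  -58.9  69.5] tooly [ 0.463  0.086 -0.882] toolz [0.052 0.991 0.124] F [-1.5 -0.1  2.9] op 15.1 q [-0.2  -0.46  2.33  0.24  0.83 -1.81]
[3.4, 0.0, -5.9] -0.087
[2.3, 0.0, -5.6] -0.087
[2.6, 0.0, -5.5] -0.087
```

View pics/w12.png

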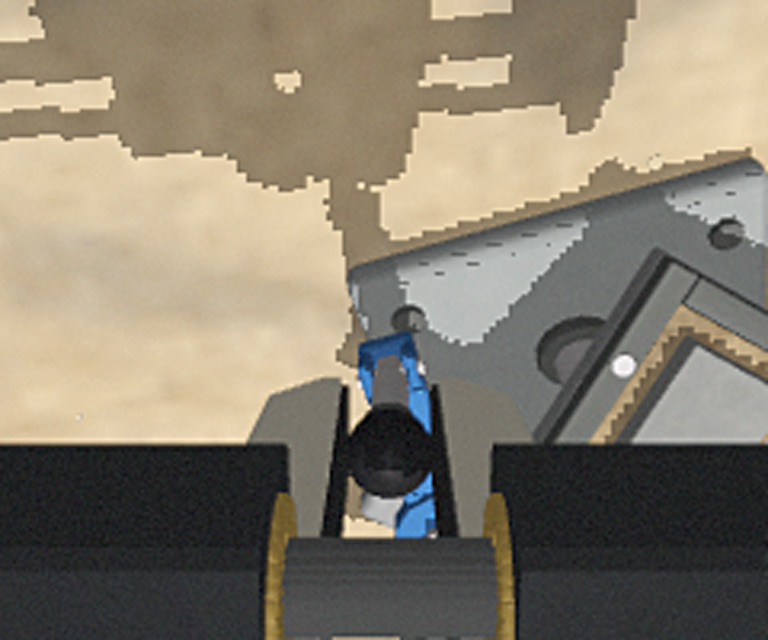

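```bash
python3 -m inch '[[[2.8,0,-5.9,0,-0.087,0],[2.3,0,-5.6,0,-0.087,0],[2.6,0,-5.5,0,-0.087,0],[0,0,0,0,0,0],[0,0,0,0,0,0]]]'
python3 - <<'E'
from swing import *
swing(1.2,1.6,3,.5); snap("wrist","w13",(160,120,400,320),3.2)
E
```

```text
t: 16.1
tool_pos: [0.5275, -0.0042, 0.1023]
orientation: [-1.486, -0.516, -0.244]
force: [0.0, -0.2, -0.5]
opening: 0.0149
t 16.10 pos [527.5  -4.2 102.3] plate [ 57.8 -68.6  69.4] tooly [ 0.462  0.086 -0.882] toolz [-0.178  0.984  0.003] F [ 0.  -0.2 -0.5] op 14.9 q [-0.24 -0.43  2.31  0.27  0.83 -2.13]
[3.6, 0.0, -5.6] -0.067
[3.2, 0.0, -5.2] -0.067
[3.5, 0.0, -4.9] -0.067
```

View pics/w13.png

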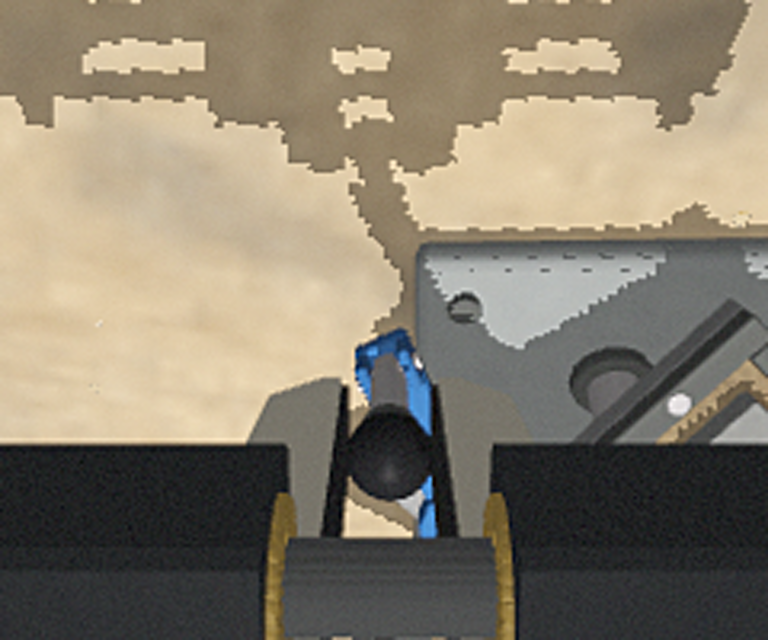

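```bash
python3 -m inch '[[[3.4,0,-5.6,0,-0.067,0],[3.2,0,-5.2,0,-0.067,0],[3.5,0,-4.9,0,-0.067,0],[0,0,0,0,0,0],[0,0,0,0,0,0]]]'
python3 - <<'E'
from swing import *
swing(1.6,1.64,1,0); snap("wrist","w14",(160,120,400,320),3.2); snap("scene","sc14",(280,130,380,210),7);snap("top","top14",(300,130,420,250),5)
E
```

```text
t: 16.77
tool_pos: [0.5385, -0.0162, 0.1063]
orientation: [-1.517, -0.676, -0.091]
force: [-7.0, 3.0, 1.3]
opening: 0.0151
t 16.77 pos [538.5 -16.2 106.3] plate [ 74.3 -71.7  68.9] tooly [ 0.459  0.088 -0.884] toolz [-0.35   0.933 -0.089] F [-7.   3.   1.3] op 15.1 q [-0.27 -0.39  2.27  0.28  0.84 -2.36]
[2.5, -0.0, -2.9] 0.0
```

View pics/w14.png

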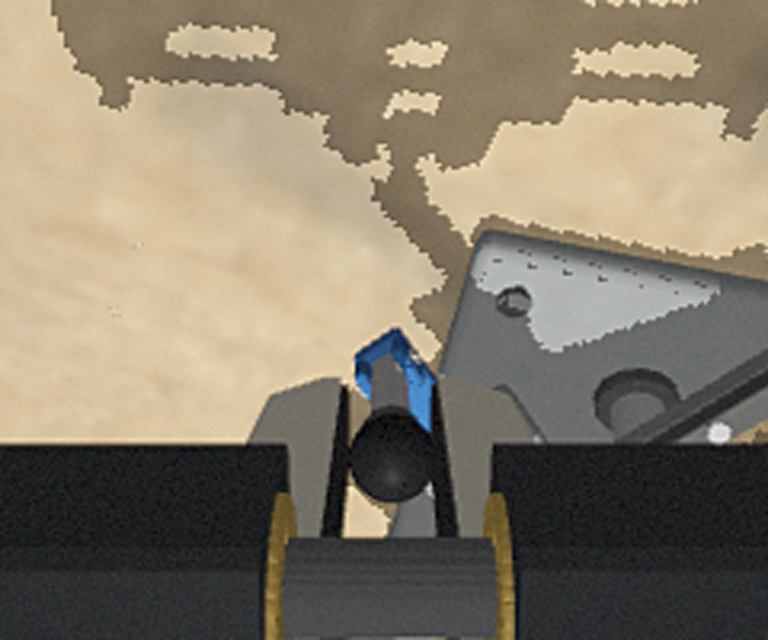

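View pics/sc14.png

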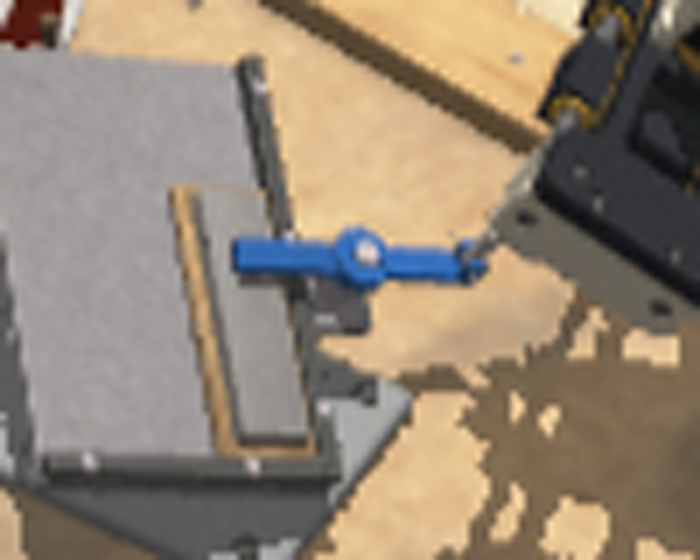

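```bash
python3 -m inch '[[[1.3,0,-1.5,0,0,0],[0,0,0,0,0,0]]]'
python3 - <<'E'
from h import *
where(); snap("scene","sc15")
c=load("sc15");big=cv2.resize(c["image"],None,fx=8,fy=8,interpolation=cv2.INTER_CUBIC)
for ang,col in ((1.57,(0,0,255)),(1.47,(0,255,255))):
    d=np.array([np.cos(ang),np.sin(ang)]);n=np.array([-d[1],d[0]])
    pts=[np.r_[np.array([75,-24])+d*a+n*b,23.5] for a,b in ((50,6.5),(50,-6.5),(-45,-6.5),(-45,6.5))]
    q=((proj(c,[P2W(p) for p in pts])+.5)*8).astype(int);cv2.polylines(big,[q.reshape(-1,1,2)],True,col,1)
cv2.imwrite('pics/ov2.png',big[1150:1650,2280:2880])
E
```

```text
t: 17.18
tool_pos: [0.5392, -0.0166, 0.1062]
orientation: [-1.516, -0.674, -0.09]
force: [-8.5, 6.0, -0.3]
opening: 0.0152
t 17.18 pos [539.2 -16.6 106.2] plate [ 75.  -71.7  68.5] tooly [ 0.458  0.089 -0.885] toolz [-0.35   0.933 -0.088] F [-8.5  6.  -0.3] op 15.2 q [-0.27 -0.38  2.26  0.28  0.84 -2.37]
```

View pics/ov2.png

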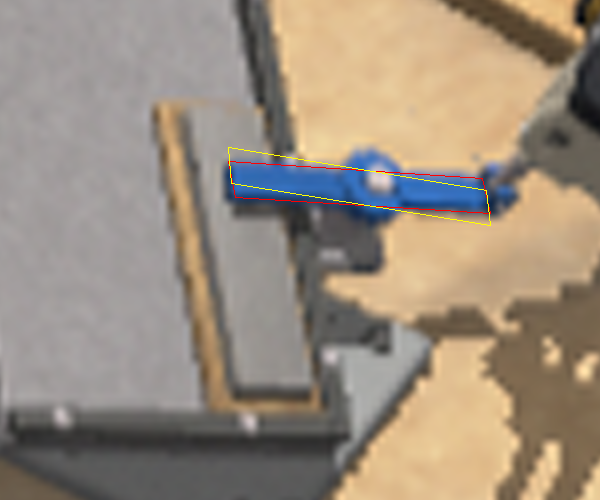

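```bash
python3 -m inch '[[[-1.5,0,1.5,0,0,0],[0,0,0,0,0,0]]]'
python3 -m inch '[[[0,0,0,0,0,0],[0,0,0,0,0,0],[0,0,0,0,0,0]]]' 40
python3 -m inch '[[[0,-10,0,0,0,0],[0,-25,0,0,0,0],[0,-30,0,0,0,0],[0,-30,0,0,0,0],[0,0,0,0,0,0],[0,0,0,0,0,0]]]'
python3 - <<'E'
from h import *
where(); snap("scene","sc16",(250,120,390,240),5.5); snap("top","top16",(280,130,420,250),5.5); snap("wrist","w16")
E
```

```text
t: 17.48
tool_pos: [0.5386, -0.0165, 0.1063]
orientation: [-1.518, -0.677, -0.092]
force: [-1.3, 4.5, -5.8]
opening: 0.015
t: 17.85
tool_pos: [0.541, -0.0179, 0.1092]
orientation: [-1.521, -0.681, -0.096]
force: [-1.4, -0.1, 0.1]
opening: 0.0384
t: 18.6
tool_pos: [0.4962, -0.0257, 0.1916]
orientation: [-1.52, -0.68, -0.094]
force: [-0.5, 0.5, -0.5]
opening: 0.0399
t 18.60 pos [496.2 -25.7 191.6] plate [ 76.7 -71.5 164.5] tooly [ 0.464  0.085 -0.882] toolz [-0.349  0.932 -0.093] F [-0.5  0.5 -0.5] op 39.9 q [-0.33 -0.65  2.28  0.26  1.09 -2.36]
```

View pics/sc16.png

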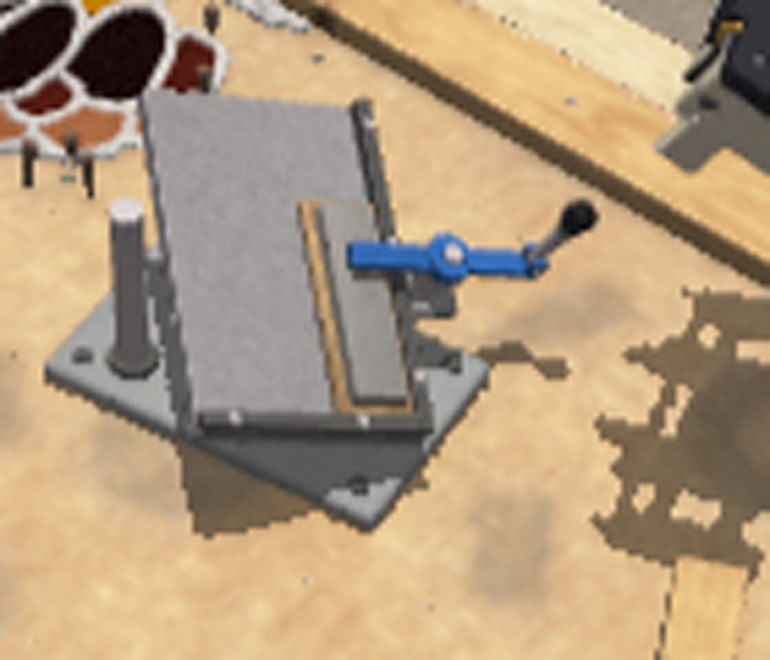

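View pics/w16.png

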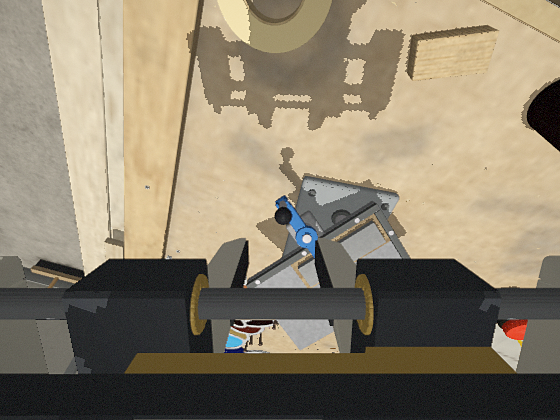

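View pics/top16.png

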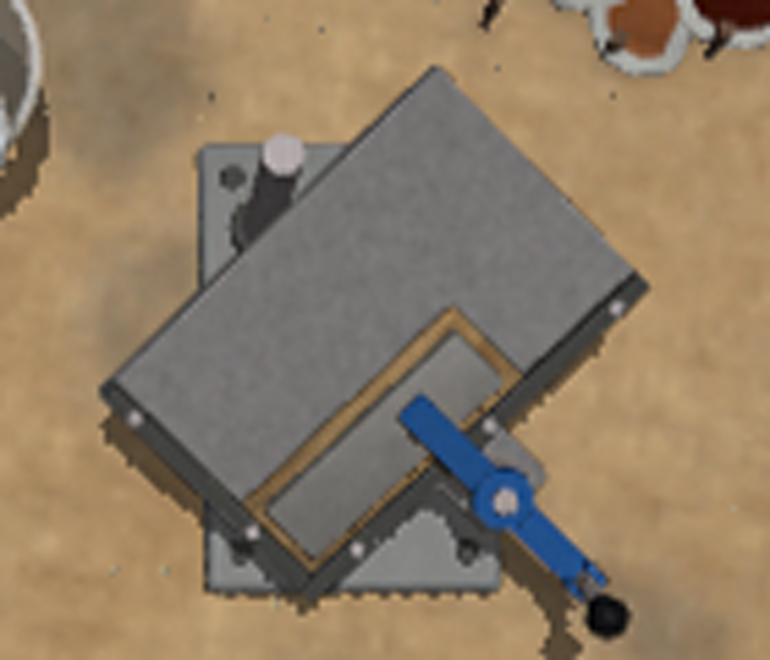

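Run:
```python
from h import *
S=load("sc16");T=load("top16")
b=tri([(S,250+578/5.5-.4,120+217/5.5-.4),(T,280+607/5.5-.4,130+615/5.5-.4)])
q=RP.T@(b-O)*1000;print(q, "expected upright (75,-69,70)")
print("tilt out from hinge",np.arctan2(q[1]+69,q[2]-28))
def onpl(c,u,v,h):
    o,d=ray(c,u,v); o=RP.T@(o-O)*1000; d=RP.T@d; return o+d*(h-o[2])/d[2]
t=lambda x,y:(280+x/5.5-.4,130+y/5.5-.4)
e1=onpl(T,*t(417,408),23.5);hub=onpl(T,*t(505,500),29.5);e2=onpl(T,*t(587,580),23.5);print(e1,hub,e2,np.arctan2(e1[1]-e2[1],e1[0]-e2[0]))
for p in [(448,308),(520,377),(315,570),(247,500)]: print(onpl(T,*t(*p),6).round(1))
print([proj(T,P2W(p)).round(1).tolist() for p in []])
c=optics.read_camera("top");d=cv2.absdiff(c["image"],load("top0")["image"]).max(2)
for n,(x0,y0,x1,y1) in dict(pot=(238,115,292,175),pat=(183,145,220,182),flux=(257,282,290,315)).items(): print(n,(d[y0:y1,x0:x1]>60).sum())
```

```text
[ 76.43328332 -70.00499442  69.57761167] expected upright (75,-69,70)
tilt out from hinge -0.02416682252247686
[76.2764788  23.99277658 23.5       ] [ 76.09597487 -24.3563747   29.5       ] [ 76.47082303 -72.62440367  23.5       ] 1.5728078114545951
[109.8  39.6   6. ]
[1.111e+02 1.000e-01 6.000e+00]
[ 2.2 -1.7  6. ]
[ 3.  37.8  6. ]
[]
pot 0
pat 0
flux 0
```

Run:
```python
from h import *
robot.close_job()
```

```text
the job is handed in; nothing more can be done
```

The honing stand is set up and the job was handed in at about 19 s of the 58 s allowed. No verdict is reported back, so the results below come from my own camera and force checks.

- **Stone:** I gripped it across its width and laid it face up at about (95, 55) mm on the plate. On letting go, it slid into the corner. The corners of its wooden block, read from the last overhead picture, fit the seat to about 1 mm, within reading error.
- **Handle:** I pinched the ball and swung it up its arc until it met the stop. The ball was last measured at (76, -70, 70) mm in the plate's frame, against (75, -69, 70) mm expected when upright.
- **Clamp:** I turned it to its stop with a firm push against it. The bar's angle read 1.57 rad afterwards, with the pad over the stone.
- **Bystanders and robot:** The overhead pictures from start and end show no change around the pot and both jars. The gripper ended open and about 9 cm clear of the ball.

One disagreement: the plate overlay was off by about 1 pixel in the scene view, and the tool's y readings at the ball by about 2 mm. Both are within the stated calibration. No check failed.

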